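# Square up three cartons in the corner stop

### The arm

A 7-joint arm with a two-finger parallel gripper is mounted at the origin on a cart in front of the work surface, level with it; the furniture and walls round the work are solid. World frame = base frame: x ahead of the robot, y to its left, z up, the work surface at z = 0. Lengths are in m, angles in rad, forces in N, time in s.
With the tool pointing down it reaches from about 0.425 to 0.875 m from the base axis. Payload 4.7 kg.
Tool frame: the origin (TCP) lies at the centre of the arm's flange, where the gripper is bolted on; the fingertips stand 182 mm ahead of it and the grasp point (between the pads) lies ahead of it (ctrl.hold_point_z is the z of the grasp point in the tool frame, in m); z points along the fingers, y is the direction in which the jaws open and shut (so a half turn about z gives the same grasp; the last joint's range is limited). The gripper opens to 87 mm and grips with 3 to 60 N. Pads are 19 mm wide; open, the fingers measure 117 mm over their backs; the gripper's body (75 mm by 190 mm) begins 51 mm behind the grasp point.
Start: joints at [1.209, 0.321, -0.07, 1.45, 0.023, 1.371, -0.057], TCP at [0.239, -0.605, 0.405] pointing down, gripper open.
Joint ranges: [-2.86, 2.86], [-0.3, 2.09], [-1.38, 1.24], [0.06, 2.45], [-1.56, 4.7], [0.09, 2.05], [-2.69, 2.69]. Speed limits (rad/s): [2.57, 2.57, 3.14, 3.14, 3.14, 3.14, 3.14].

### API

Orientations are given as a rotation vector (axis times angle).
In Python, from bench import get_state, imaging, workorder, ctrl gives the robot as it stands.
- The arm moves only by the tool step_arm, never from a script. Its argument "increments" is a list of rows, each an object of numbers: "claw": the opening, from 0 (shut) to 1 (fully open); "tx", "ty", "tz": the shift along the tool's x, y, z in m; "spin": the turn about the tool's z in degrees. A call has 1 to 8 rows; each row is the pose to reach, as a shift and turn from the pose commanded when the call began, along the tool's axes at that moment; what a row does not reach only later rows make up. A row lasts 1/12 s, in which the tool goes at most 41.7 mm and 7.16 degrees, less where a joint would pass 70% of its speed; a pose out of reach is approached as far as the arm can. A call with a gripper value outside its range is refused whole. The fingers move at their own pace and stop on an object; "force" is the grip in N (left out, the last holds). Time passes only in rows, so rows that repeat a pose let the fingers close. It gives the time, the measured TCP pose, the force and the opening at its end, in the units of the state.
- get_state(): the state, without advancing time (a new reading comes with each control period).
- imaging.get_image(name): name is "scene" or "top" or "wrist"; returns the picture (480x640x3 uint8, blue, green, red); there is no depth.
- imaging.camera_params(name): a dict with "intrinsics" (3x3 intrinsics, pixels), "camera_from_world" (4x4, takes a point from world to camera coordinates). Camera axes: x right, y down, z forward; pixel columns grow to the right and rows downward; lengths in m; the calibration is good to about 2 mm. The wrist camera is an equidistant fisheye: a pixel r from the principal point sees the ray r / f radians off the axis. A picture is of the moment at which its call begins: read the wrist's pose just before it. camera_params takes no time and is no camera call; for the wrist camera it gives the pose at the moment of the call.
- workorder.close_job(): hands the job in, once; it reports no verdict.
The state is a dict: "time": time; "joint_positions": joint angles; "qd": joint speeds; "joint_torque": joint torques, N m; "position": TCP position; "tool_rot": TCP orientation; "ft_force": force on the tool from outside, world axes, zero at the start; "torque": the same for the moment, N m; "grip_width": opening from 0.0 (shut) to 1.0 (fully open).
Only numpy, scipy, OpenCV 4.12 (cv2) and the standard library are available. Lean on these libraries where they do the work, as an engineer would, in place of code of your own. Each camera call takes 0.05 s, during which the arm holds its last target. There are 200 camera calls.

### The job

Push the three loose white cartons beside the L-shaped aluminium corner stop into one neat row for strapping: each with its far short end flush against the long bar, standing side by side with no gaps, and the end one against the short bar. Slide them along the bench without lifting or tipping them, and leave the small grey relay, the tape roll and the drilled steel block where they are.

Things in the scene. Friction and masses are not known exactly. Their poses are not given: they have to be found in the camera images.
- corner_stop: Fixed L-shaped aluminium stop: bars 30 mm high, 6 mm thick. Origin: inner corner, z=0 on the bench. +y runs along the long bar (300 mm, inner face is the plane x=0), -x along the short bar (90 mm, inner face is the plane y=0), z up. Cartons belong at x<0, y>0. Outside each bar: a screwed foot 26 mm wide, 10 mm high. Yaw varies by 0.12 rad.
- carton_a: One of three alike white cartons, 105 mm (own x) by 72 mm (own y) by 48 mm high, 0.1 kg; origin at the centre of its underside. It starts with its x axis within 0.25 rad of the stop's x axis, a 72 mm end facing the long bar, short of that bar and apart from the others. Which carton stands where differs.
- carton_b: One of three alike white cartons, 105 mm (own x) by 72 mm (own y) by 48 mm high, 0.1 kg; origin at the centre of its underside. It starts with its x axis within 0.25 rad of the stop's x axis, a 72 mm end facing the long bar, short of that bar and apart from the others. Which carton stands where differs.
- carton_c: One of three alike white cartons, 105 mm (own x) by 72 mm (own y) by 48 mm high, 0.1 kg; origin at the centre of its underside. It starts with its x axis within 0.25 rad of the stop's x axis, a 72 mm end facing the long bar, short of that bar and apart from the others. Which carton stands where differs.
- relay: Small plug-in relay, grey cap on a black base, 22x28x36 mm, standing; origin under its centre. Bystander.
- tape_roll: Roll of insulating tape lying flat, 60 mm diameter, 19 mm high; origin under its centre. Bystander.
- drill_jig: Small steel block with three holes, 32x50x16 mm, lying behind the corner stop; origin under its centre. Bystander.
There are look-alikes about, which are no part of the job. What is shaped like the carton_b but turquoise is not meant.

How it is judged:
By the outcome, as a careful person would: the job done as asked, in the order asked, and still so for the second after the job is handed in, with the robot touching nothing.
It also fails if it takes over 58 s, if anything falls off the work surface, if the arm or the gripper's body presses on something with over 40 N, if the wrist force passes 120 N, or if a joint passes its speed limit or range.

## Working session

There is one attempt and no reset: what is moved stays moved. The work goes in short steps, Python scripts to look and compute and a tool call to move; the robot and the scene stay as the last step left them, time stands still between calls to the robot, and variables do not carry over. Pictures are saved under pics/ and viewed, on a budget of 10 in all, crops included, one or two more only if the job needs it, and the job is handed in when it is done.

Besides the shell and the picture viewer there is one more tool, called as name([rows], argument=value, ...), one row to a line, values as JSON. step_arm: Moves the arm, as the interface text tells. Its arguments: {"type":"object","properties":{"increments":{"type":"array"},"force":{"type":"number"}},"required":["increments"]}

```bash
mkdir -p pics; ls; python3 - <<'E'
from bench import get_state, imaging, workorder, ctrl
import cv2,numpy as np
s=get_state();print(s, ctrl.hold_point_z)
for n in("top","scene"):
    im=imaging.get_image(n);cv2.imwrite(f"pics/{n}0.png",im)
    p=imaging.camera_params(n);print(n,p["intrinsics"],p["camera_from_world"])
E
```

```text
pics
{'time': 0.0, 'joint_positions': array([ 1.20910138,  0.32178159, -0.07003479,  1.45167664,  0.02259771,
        1.37076553, -0.05689012]), 'qd': array([-1.03191714e-03,  8.60271956e-05, -2.15918407e-03, -1.79104513e-03,
        1.25120933e-03, -1.11361229e-03, -1.38580907e-03]), 'joint_torque': array([-4.00233339e-04, -4.91292715e+01, -4.04081466e-01, -3.12523162e+01,
       -6.38623768e-02,  4.37653530e-02,  1.90866399e-04]), 'position': array([ 0.2384265 , -0.60447024,  0.40368686]), 'tool_rot': array([-3.08454268e+00, -5.86484476e-01,  7.11210105e-04]), 'ft_force': array([-0.33423599,  0.49051644, -0.61607223]), 'torque': array([-0.00119164, -0.03315125,  0.0202585 ]), 'grip_width': 1.0002482685977725} 0.1635
top [[535.67487895   0.         321.41152727]
 [  0.         535.67487895 229.25137404]
 [  0.           0.           1.        ]] [[-0.02519991 -0.9993236  -0.02678247  0.10909991]
 [-0.98905571  0.02881905 -0.14470061  0.58155308]
 [ 0.14537458  0.02284291 -0.98911295  1.18500865]
 [ 0.          0.          0.          1.        ]]
scene [[566.73966804   0.         320.07657192]
 [  0.         566.73966804 232.18533113]
 [  0.           0.           1.        ]] [[-0.86683144 -0.49859921 -0.00144265  0.55744382]
 [-0.30378781  0.53043521 -0.79142369  0.17379102]
 [ 0.39536846 -0.68559268 -0.61126628  1.05647912]
 [ 0.          0.          0.          1.        ]]
```

View pics/top0.png

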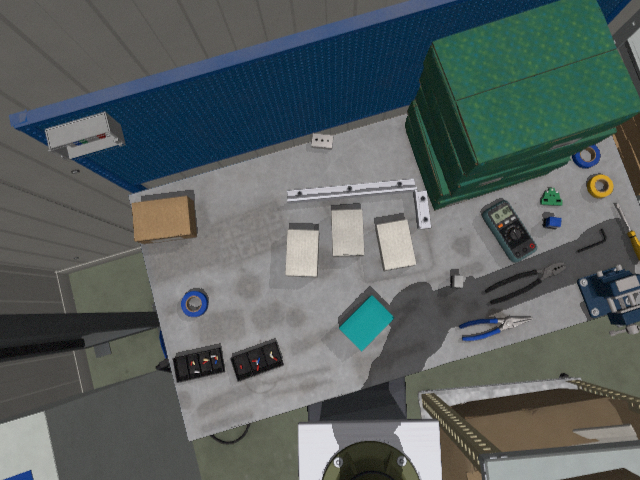

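View pics/scene0.png

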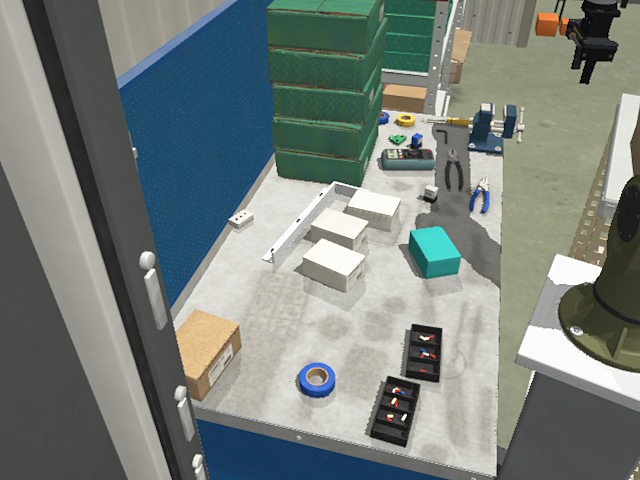

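The top view shows the L stop, with its long bar from (288,194) to (415,184) and its short bar at about (422,210). The three cartons are near (302,250), (347,230) and (395,243), the relay at (457,281), and the steel block at (321,141). There is a turquoise look-alike at (366,322). I'll enlarge both views to get exact corners.

```bash
python3 - <<'E'
import cv2,numpy as np
a=cv2.imread("pics/top0.png")[165:315,275:475]; cv2.imwrite("pics/topc.png",cv2.resize(a,None,fx=4,fy=4,interpolation=cv2.INTER_CUBIC))
b=cv2.imread("pics/scene0.png")[175:295,255:445]; cv2.imwrite("pics/scc.png",cv2.resize(b,None,fx=4,fy=4,interpolation=cv2.INTER_CUBIC))
E
```

```text
(no output)
```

View pics/topc.png

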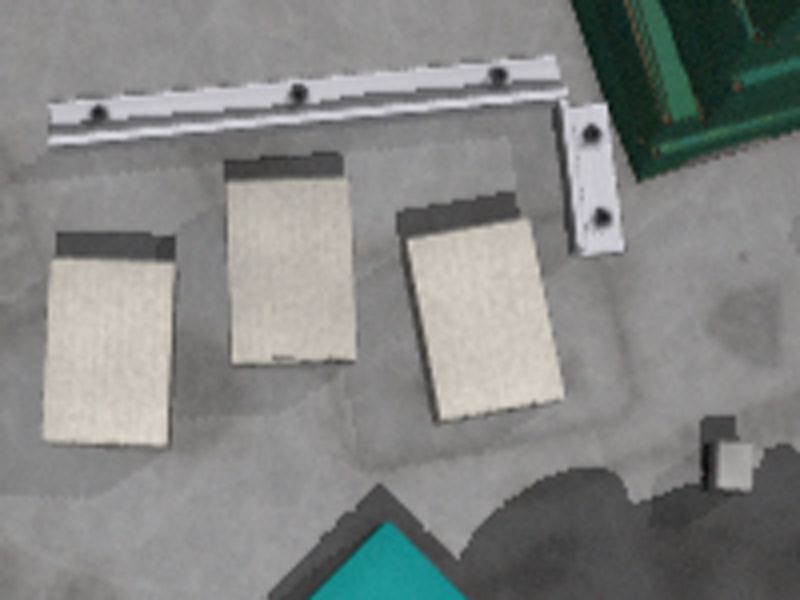

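View pics/scc.png

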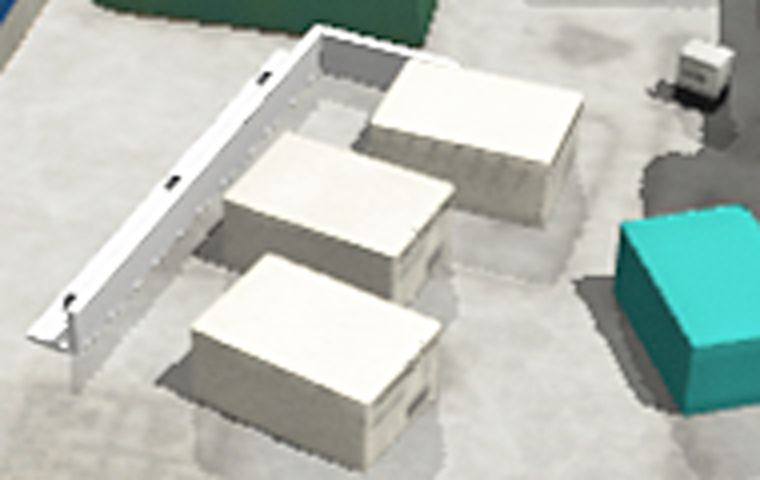

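```bash
cat > h.py <<'E'
import numpy as np, cv2
from scipy.spatial.transform import Rotation as R
from bench import get_state, imaging
def cam(n):
    p=imaging.camera_params(n); return p["intrinsics"],p["camera_from_world"]
def plane(uv,n,z):
    K,T=cam(n); uv=np.atleast_2d(uv); o=-T[:3,:3].T@T[:3,3]
    d=np.c_[uv,np.ones(len(uv))]@np.linalg.inv(K).T@T[:3,:3]
    return o+d*((z-o[2])/d[:,2])[:,None]
def tri(a,b,na="top",nb="scene"):
    P=[cam(n)[0]@cam(n)[1][:3] for n in(na,nb)]
    X=cv2.triangulatePoints(P[0],P[1],np.float64(a).T,np.float64(b).T); return (X[:3]/X[3]).T
def rect(c):  # FL,FR,NR,NL -> centre, yaw
    c=np.asarray(c)[:,:2]; ax=(c[0]-c[3]+c[1]-c[2]); return c.mean(0),np.arctan2(ax[1],ax[0])
def to_stop(xy,o,yaw):
    c,s=np.cos(yaw),np.sin(yaw); return (np.asarray(xy)-o)@np.array([[c,-s],[s,c]])
def from_stop(p,o,yaw):
    c,s=np.cos(yaw),np.sin(yaw); return np.asarray(p)@np.array([[c,s],[-s,c]])+o
def move(xyz,jaw):  # jaw = world angle of tool y; prints tool-frame shift
    s=get_state(); M=R.from_rotvec(s["tool_rot"]).as_matrix()
    d=M.T@(np.asarray(xyz)-s["position"])
    cur=np.arctan2(M[1,1],M[0,1]); dj=(np.degrees(jaw-cur)+90)%180-90
    print("shift",d.round(4),"spin",round(-dj,2),"jaw now",round(np.degrees(cur),2))
E
python3 - <<'E'
from h import *
f=lambda c,o:(np.float64(c)-1.5)/4+o
t=np.array([275,165]);s=np.array([255,175])
T=dict(L=[(52,260),(175,263),(168,446),(43,442)],M=[(228,180),(346,178),(356,362),(232,363)],R=[(408,238),(529,219),(564,401),(438,421)])
S=dict(L=[(192,333),(268,254),(442,327),(368,404)],M=[(226,203),(288,133),(454,188),(394,258)],R=[(372,122),(412,60),(584,95),(545,163)])
lb=plane(f([(48,146),(566,100)],t),"top",.03);sb=plane(f([(555,103),(572,250)],t),"top",.03)
yl=np.arctan2(*(lb[0]-lb[1])[:2][::-1])-np.pi/2; ys=np.arctan2(*(sb[0]-sb[1])[:2][::-1])
print("bars",lb,sb,"yaws",yl,ys,"len",np.linalg.norm(lb[0]-lb[1]))
sc=plane(f([(72,315),(320,38)],s),"scene",.03);print("scene bar",sc)
yaw=yl; n=np.array([np.cos(yaw),np.sin(yaw)]);tt=np.array([-n[1],n[0]])
o=n*(lb[:,:2]@n).mean()+tt*(sb[:,:2]@tt).mean();print("o",o,"yaw",yaw)
for k in T:
    X=tri(f(T[k],t),f(S[k],s));P=plane(f(T[k],t),"top",.048)
    c,a=rect(P);print(k,"z",X[:,2].round(3),"tri",rect(X),"plane",c,a,"sides",np.linalg.norm(np.diff(P,axis=0),axis=1).round(3),"stop",to_stop(P[:,:2],o,yaw).round(3).tolist(),"rel yaw",a-yaw)
print("relay",plane(f([(733,467)],t),"top",.036),"teal",plane(f([(388,520)],t),"top",.05))
print("stack corner",plane(f([(640,180)],t),"top",0),"jig",plane([(321,141)],"top",.016),"wall",plane([(280,152),(190,180),(406,110)],"top",0))
st=get_state();M=R.from_rotvec(st["tool_rot"]).as_matrix();print(M.round(3))
E
```

```text
bars [[ 0.65525181  0.17337159  0.03      ]
 [ 0.67332707 -0.12981851  0.03      ]] [[ 0.67173987 -0.12334147  0.03      ]
 [ 0.584813   -0.1287813   0.03      ]] yaws 0.05954645870988973 0.06249782452215234 len 0.3037284194401616
scene bar [[ 0.65570384  0.17561522  0.03      ]
 [ 0.67107145 -0.12009499  0.03      ]]
o [ 0.67294433 -0.12339842] yaw 0.05954645870988973
L z [0.044 0.048 0.046 0.048] tri (array([0.53136452, 0.1387939 ]), np.float64(-0.062357716742493026)) plane [0.53116797 0.13867474] -0.0636688215193528 sides [0.07  0.104 0.071] stop [[-0.07, 0.299], [-0.078, 0.229], [-0.182, 0.241], [-0.173, 0.312]] rel yaw -0.12321528022924252
M z [0.043 0.049 0.048 0.047] tri (array([0.57501636, 0.03424752]), np.float64(0.00019861557712793016)) plane [0.57524178 0.03443785] 0.005511736929714806 sides [0.068 0.106 0.07 ] stop [[-0.033, 0.194], [-0.038, 0.127], [-0.144, 0.131], [-0.138, 0.201]] rel yaw -0.05403472178017492
R z [0.048 0.047 0.049 0.049] tri (array([ 0.54398585, -0.07463853]), np.float64(0.1255934001743441)) plane [ 0.54401474 -0.0746241 ] 0.12976844812283292 sides [0.07  0.105 0.072] stop [[-0.076, 0.095], [-0.071, 0.025], [-0.176, 0.017], [-0.181, 0.088]] rel yaw 0.07022198941294319
relay [[ 0.45739788 -0.21204993  0.036     ]] teal [[ 0.43239419 -0.01545048  0.05      ]]
stack corner [[ 0.63000567 -0.17585123  0.        ]] jig [[0.80278709 0.0894912  0.016     ]] wall [[ 0.78355875  0.19023465  0.        ]
 [ 0.72070094  0.40992103  0.        ]
 [ 0.87937261 -0.12002026  0.        ]]
[[ 0.93   0.367 -0.001]
 [ 0.367 -0.93   0.002]
 [-0.    -0.002 -1.   ]]
```

```bash
cat >> h.py <<'E'
O=np.array([.6728,-.1235]);YAW=.0605
def go(x,y,z,jawdeg):  # stop-frame target, jaw angle in stop frame
    move([*from_stop([x,y],O,YAW),z],YAW+np.radians(jawdeg))
E
python3 -c "
from h import *
print(from_stop([-.205,.0525],O,YAW));go(-.205,.0525,.4,90)"
```

```text
[ 0.46500075 -0.08349099]
shift [ 0.4019 -0.4015  0.0044] spin 18.07 jaw now -68.47
```

step_arm([
  {"tx":0.22,"ty":-0.22,"claw":0.35},
  {"tx":0.22,"ty":-0.22,"claw":0.35},
  {"tx":0.22,"ty":-0.22,"claw":0.35},
  {"tx":0.22,"ty":-0.22,"claw":0.35},
  {"tx":0.22,"ty":-0.22,"claw":0.35},
  {"tx":0.22,"ty":-0.22,"claw":0.35},
  {"tx":0.22,"ty":-0.22,"claw":0.35},
  {"tx":0.22,"ty":-0.22,"claw":0.35},
])

```text
invalid input at $.increments[0]: expected keys claw, tx, ty, tz, spin
```

step_arm([
  {"tx":0.182,"ty":-0.1815,"spin":18,"claw":0.35},
  {"tx":0.182,"ty":-0.1815,"spin":18,"claw":0.35},
  {"tx":0.182,"ty":-0.1815,"spin":18,"claw":0.35},
  {"tx":0.182,"ty":-0.1815,"spin":18,"claw":0.35},
  {"tx":0.182,"ty":-0.1815,"spin":18,"claw":0.35},
  {"tx":0.182,"ty":-0.1815,"spin":18,"claw":0.35},
  {"tx":0.182,"ty":-0.1815,"spin":18,"claw":0.35},
  {"tx":0.182,"ty":-0.1815,"spin":18,"claw":0.35},
])

```text
invalid input at $.increments[0]: expected keys claw, tx, ty, tz, spin
```

```bash
python3 -c "
from h import *
go(-.205,.0525,.197,90);print(get_state())"
```

```text
shift [ 0.402  -0.4011  0.2074] spin 18.07 jaw now -68.47
{'time': 0.1, 'joint_positions': array([ 1.20908643,  0.32176546, -0.07008364,  1.45156276,  0.02256903,
        1.37078949, -0.05690668]), 'qd': array([ 0.00065297, -0.00044224, -0.00059703, -0.00339453,  0.00053177,
        0.00094988,  0.00016045]), 'joint_torque': array([ 1.03147729e-04, -4.92572379e+01, -4.05478142e-01, -3.13398743e+01,
       -6.39546057e-02,  3.95421311e-02,  4.93303412e-05]), 'position': array([ 0.2384756 , -0.6044777 ,  0.40375491]), 'tool_rot': array([-3.08462409e+00, -5.86558295e-01,  6.06854976e-04]), 'ft_force': array([-0.19097556,  0.10291169, -1.44998559]), 'torque': array([ 0.03674988, -0.01847364,  0.03253966]), 'grip_width': 0.9984158274204935}
```

All keys are needed in each row.

step_arm([
  {"tx":0.22,"ty":-0.22,"tz":0,"spin":0,"claw":0.35},
  {"tx":0.22,"ty":-0.22,"tz":0,"spin":0,"claw":0.35},
  {"tx":0.22,"ty":-0.22,"tz":0,"spin":0,"claw":0.35},
  {"tx":0.22,"ty":-0.22,"tz":0,"spin":0,"claw":0.35},
  {"tx":0.22,"ty":-0.22,"tz":0,"spin":0,"claw":0.35},
  {"tx":0.22,"ty":-0.22,"tz":0,"spin":0,"claw":0.35},
  {"tx":0.22,"ty":-0.22,"tz":0,"spin":0,"claw":0.35},
  {"tx":0.22,"ty":-0.22,"tz":0,"spin":0,"claw":0.35},
])

```text
time: 0.77
position: [0.3647, -0.3138, 0.4046]
tool_rot: [-3.083, -0.596, -0.001]
ft_force: [-0.1, 0.8, 0.4]
grip_width: 0.486
```

step_arm([
  {"tx":0.182,"ty":-0.181,"tz":0,"spin":18,"claw":0.35},
  {"tx":0.182,"ty":-0.181,"tz":0,"spin":18,"claw":0.35},
  {"tx":0.182,"ty":-0.181,"tz":0,"spin":18,"claw":0.35},
  {"tx":0.182,"ty":-0.181,"tz":0,"spin":18,"claw":0.35},
  {"tx":0.182,"ty":-0.181,"tz":0,"spin":18,"claw":0.35},
  {"tx":0.182,"ty":-0.181,"tz":0,"spin":18,"claw":0.35},
  {"tx":0.182,"ty":-0.181,"tz":0,"spin":18,"claw":0.35},
  {"tx":0.182,"ty":-0.181,"tz":0,"spin":18,"claw":0.35},
])

```text
time: 1.43
position: [0.4664, -0.079, 0.4047]
tool_rot: [-3.138, -0.11, -0.001]
ft_force: [-0.0, 0.7, 0.4]
grip_width: 0.35
```

```bash
python3 -c "
from h import *
go(-.205,.0525,.197,90);s=get_state();print(s['time'],s['position'],s['tool_rot'],s['joint_positions'],s['grip_width'])
print(R.from_rotvec(s['tool_rot']).as_matrix().round(3))"
```

```text
shift [-0.0019  0.0046  0.2077] spin 0.56 jaw now -85.97
1.4333 [ 0.46641289 -0.07902211  0.40474873] [-3.13833067e+00 -1.10437986e-01 -9.53393055e-04] [ 0.71408059 -0.04124215 -0.58049051  1.85326258 -0.02477666  1.32251897
 -1.36038425] 0.3501634953831102
[[ 0.998  0.07   0.001]
 [ 0.07  -0.998  0.001]
 [ 0.001 -0.001 -1.   ]]
```

step_arm([
  {"tx":-0.002,"ty":0.0045,"tz":0.04,"spin":0.6,"claw":0.35},
  {"tx":-0.002,"ty":0.0045,"tz":0.08,"spin":0.6,"claw":0.35},
  {"tx":-0.002,"ty":0.0045,"tz":0.12,"spin":0.6,"claw":0.35},
  {"tx":-0.002,"ty":0.0045,"tz":0.155,"spin":0.6,"claw":0.35},
  {"tx":-0.002,"ty":0.0045,"tz":0.18,"spin":0.6,"claw":0.35},
  {"tx":-0.002,"ty":0.0045,"tz":0.2,"spin":0.6,"claw":0.35},
  {"tx":-0.002,"ty":0.0045,"tz":0.2075,"spin":0.6,"claw":0.35},
  {"tx":-0.002,"ty":0.0045,"tz":0.2075,"spin":0.6,"claw":0.35},
])

```text
time: 2.1
position: [0.4622, -0.0894, 0.1953]
tool_rot: [-3.139, -0.079, 0.007]
ft_force: [0.3, -0.2, 0.6]
grip_width: 0.346
```

step_arm([
  {"tx":0.008,"ty":0,"tz":0,"spin":0,"claw":0.35},
  {"tx":0.016,"ty":0,"tz":0,"spin":0,"claw":0.35},
  {"tx":0.024,"ty":0,"tz":0,"spin":0,"claw":0.35},
  {"tx":0.032,"ty":0,"tz":0,"spin":0,"claw":0.35},
  {"tx":0.04,"ty":0,"tz":0,"spin":0,"claw":0.35},
  {"tx":0.048,"ty":0,"tz":0,"spin":0,"claw":0.35},
  {"tx":0.056,"ty":0,"tz":0,"spin":0,"claw":0.35},
  {"tx":0.064,"ty":0,"tz":0,"spin":0,"claw":0.35},
])

```text
time: 2.77
position: [0.5284, -0.0854, 0.1973]
tool_rot: [3.14, 0.08, -0.0]
ft_force: [-0.2, 0.0, 0.2]
grip_width: 0.35
```

```bash
python3 -c "
from h import *
go(-.1145,.0525,.197,90);s=get_state();print(to_stop(s['position'][:2],O,YAW),s['ft_force'])
im=imaging.get_image('top');cv2.imwrite('pics/t1.png',cv2.resize(im[165:315,275:475],None,fx=4,fy=4,interpolation=cv2.INTER_CUBIC))"
```

```text
shift [ 0.0273 -0.006   0.0003] spin -0.53 jaw now -87.07
[-0.14187392  0.04677378] [-0.22144774  0.01943891  0.18200093]
```

View pics/t1.png

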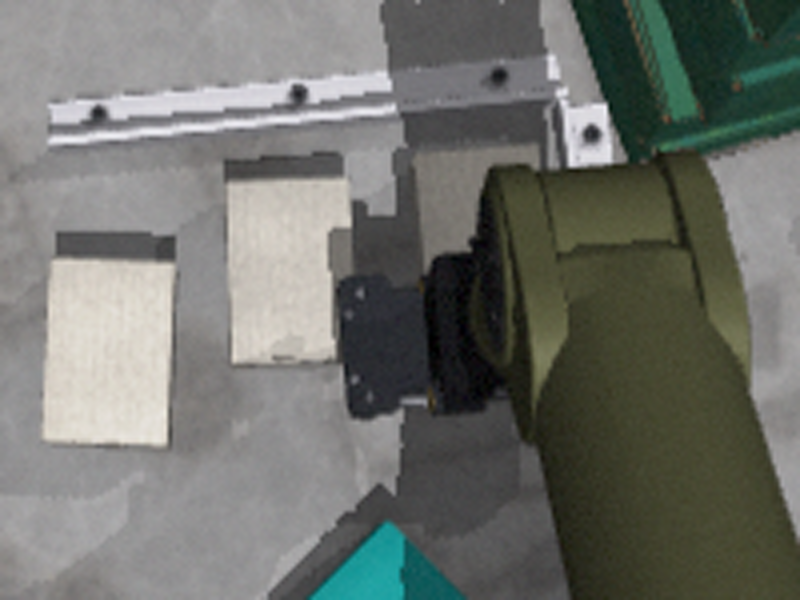

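The top view shows the first carton sliding squarely ahead of the fingers, its far edge at about crop (480,150). The olive wrist housing, around (650,160), comes near the green stack, so I'll check the gap in the scene view.

```bash
python3 -c "
from h import *
im=imaging.get_image('scene');cv2.imwrite('pics/s1.png',cv2.resize(im[0:300,240:540],None,fx=2,fy=2))"
```

```text
(no output)
```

View pics/s1.png

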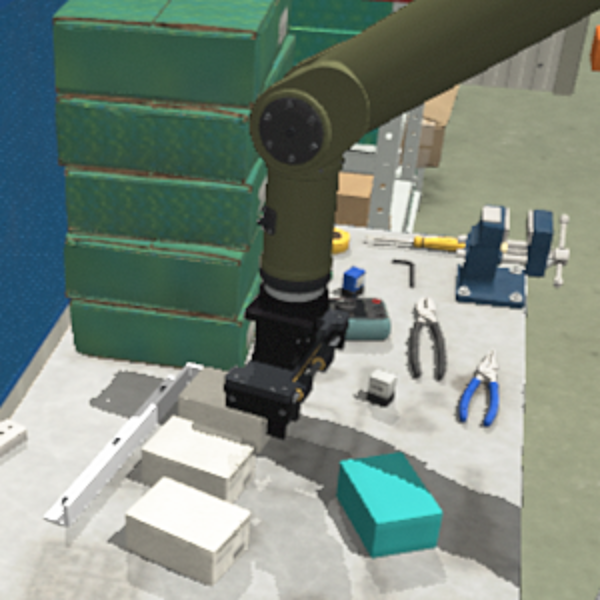

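```bash
python3 -c "
from h import *
for z in (.35,.4,.45,.5): print(z,plane([(275+660/4,165+152/4),(275+690/4,165+152/4),(275+745/4,165+250/4)],'top',z).round(3).tolist())"
```

```text
0.35 [[0.579, -0.119, 0.35], [0.579, -0.131, 0.35], [0.535, -0.152, 0.35]]
0.4 [[0.569, -0.109, 0.4], [0.569, -0.121, 0.4], [0.528, -0.14, 0.4]]
0.45 [[0.56, -0.098, 0.45], [0.56, -0.11, 0.45], [0.521, -0.128, 0.45]]
0.5 [[0.55, -0.088, 0.5], [0.55, -0.099, 0.5], [0.514, -0.116, 0.5]]
```

step_arm([
  {"tx":0.005,"ty":-0.001,"tz":0,"spin":-0.5,"claw":0.35},
  {"tx":0.01,"ty":-0.002,"tz":0,"spin":-0.5,"claw":0.35},
  {"tx":0.015,"ty":-0.003,"tz":0,"spin":-0.5,"claw":0.35},
  {"tx":0.018,"ty":-0.003,"tz":0,"spin":-0.5,"claw":0.35},
])

```text
time: 3.2
position: [0.5458, -0.0812, 0.1972]
tool_rot: [-3.14, -0.095, -0.0]
ft_force: [-1.4, 0.4, 0.2]
grip_width: 0.352
```

step_arm([
  {"tx":0.003,"ty":0,"tz":0,"spin":0,"claw":0.35},
  {"tx":0.006,"ty":0,"tz":0,"spin":0,"claw":0.35},
  {"tx":0.008,"ty":0,"tz":0,"spin":0,"claw":0.35},
  {"tx":0.009,"ty":0,"tz":0,"spin":0,"claw":0.35},
  {"tx":0.01,"ty":0,"tz":0,"spin":0,"claw":0.35},
  {"tx":0.01,"ty":0,"tz":0,"spin":0,"claw":0.35},
])

```text
time: 3.7
position: [0.5554, -0.0809, 0.1973]
tool_rot: [3.14, 0.094, 0.0]
ft_force: [-0.5, -1.3, -0.3]
grip_width: 0.343
```

```bash
python3 -c "
from h import *
s=get_state();print(to_stop(s['position'][:2],O,YAW),s['ft_force']);go(-.1145,.05,.197,90)"
```

```text
[-0.11456354  0.04958322] [-0.48892983 -1.28947953 -0.30966613]
shift [ 0.0001 -0.0004  0.0003] spin -0.03 jaw now -86.57
```

step_arm([
  {"tx":0.001,"ty":0,"tz":0,"spin":0,"claw":0.35},
  {"tx":0.002,"ty":0,"tz":0,"spin":0,"claw":0.35},
  {"tx":0.002,"ty":0,"tz":0,"spin":0,"claw":0.35},
])

```text
time: 3.95
position: [0.557, -0.0809, 0.1971]
tool_rot: [3.14, 0.094, -0.002]
ft_force: [-2.9, 0.2, 2.2]
grip_width: 0.349
```

step_arm([
  {"tx":0.001,"ty":0,"tz":0,"spin":0,"claw":0.35},
  {"tx":0.002,"ty":0,"tz":0,"spin":0,"claw":0.35},
  {"tx":0.002,"ty":0,"tz":0,"spin":0,"claw":0.35},
])

```text
time: 4.2
position: [0.5577, -0.0809, 0.1968]
tool_rot: [3.14, 0.094, -0.009]
ft_force: [-7.5, -0.2, 5.8]
grip_width: 0.351
```

step_arm([
  {"tx":-0.03,"ty":0,"tz":0,"spin":0,"claw":0.35},
  {"tx":-0.057,"ty":0,"tz":0,"spin":0,"claw":0.35},
  {"tx":-0.057,"ty":-0.03,"tz":0,"spin":0,"claw":0.35},
  {"tx":-0.057,"ty":-0.07,"tz":0,"spin":0,"claw":0.35},
  {"tx":-0.057,"ty":-0.1,"tz":0,"spin":0,"claw":0.35},
  {"tx":-0.057,"ty":-0.1165,"tz":0,"spin":0,"claw":0.35},
  {"tx":-0.057,"ty":-0.1165,"tz":0,"spin":0,"claw":0.35},
])

```text
time: 4.78
position: [0.4954, 0.0371, 0.1979]
tool_rot: [-3.138, -0.105, -0.004]
ft_force: [0.5, -0.2, -0.0]
grip_width: 0.35
```

```bash
python3 -c "
from h import *
s=get_state();print(to_stop(s['position'][:2],O,YAW),s['ft_force']);go(-.113,.166,.197,90)"
```

```text
[-0.16735278  0.1710089 ] [ 0.49242126 -0.18844091 -0.01898794]
shift [0.0543 0.0054 0.001 ] spin 0.37 jaw now -86.16
```

step_arm([
  {"tx":0.008,"ty":0.004,"tz":0.001,"spin":0.3,"claw":0.35},
  {"tx":0.016,"ty":0.004,"tz":0.001,"spin":0.3,"claw":0.35},
  {"tx":0.024,"ty":0.004,"tz":0.001,"spin":0.3,"claw":0.35},
  {"tx":0.032,"ty":0.004,"tz":0.001,"spin":0.3,"claw":0.35},
  {"tx":0.04,"ty":0.004,"tz":0.001,"spin":0.3,"claw":0.35},
  {"tx":0.046,"ty":0.004,"tz":0.001,"spin":0.3,"claw":0.35},
  {"tx":0.05,"ty":0.004,"tz":0.001,"spin":0.3,"claw":0.35},
  {"tx":0.052,"ty":0.004,"tz":0.001,"spin":0.3,"claw":0.35},
])

```text
time: 5.45
position: [0.5483, 0.0312, 0.1961]
tool_rot: [-3.14, -0.085, 0.0]
ft_force: [-1.9, 0.2, 1.1]
grip_width: 0.345
```

step_arm([
  {"tx":0.001,"ty":0,"tz":0,"spin":0,"claw":0.35},
  {"tx":0.002,"ty":0,"tz":0,"spin":0,"claw":0.35},
  {"tx":0.003,"ty":0,"tz":0,"spin":0,"claw":0.35},
  {"tx":0.003,"ty":0,"tz":0,"spin":0,"claw":0.35},
])

```text
time: 5.78
position: [0.5497, 0.0315, 0.196]
tool_rot: [3.14, 0.086, -0.004]
ft_force: [-4.5, 0.2, 1.9]
grip_width: 0.351
```

step_arm([
  {"tx":0.001,"ty":0,"tz":0,"spin":0,"claw":0.35},
  {"tx":0.0015,"ty":0,"tz":0,"spin":0,"claw":0.35},
  {"tx":0.0015,"ty":0,"tz":0,"spin":0,"claw":0.35},
])

```text
time: 6.03
position: [0.5502, 0.0316, 0.1958]
tool_rot: [3.139, 0.086, -0.009]
ft_force: [-9.3, -0.5, 6.8]
grip_width: 0.352
```

```bash
python3 -c "
from h import *
s=get_state();print(to_stop(s['position'][:2],O,YAW),s['ft_force']);go(-.198,.276,.197,90)"
```

```text
[-0.11297524  0.16221611] [-9.33439998 -0.51353045  6.77028712]
shift [-0.0857 -0.1133 -0.0008] spin -0.31 jaw now -86.85
```

step_arm([
  {"tx":-0.04,"ty":0,"tz":0,"spin":-0.3,"claw":0.35},
  {"tx":-0.075,"ty":0,"tz":0,"spin":-0.3,"claw":0.35},
  {"tx":-0.094,"ty":-0.01,"tz":0,"spin":-0.3,"claw":0.35},
  {"tx":-0.094,"ty":-0.04,"tz":0,"spin":-0.3,"claw":0.35},
  {"tx":-0.094,"ty":-0.075,"tz":0,"spin":-0.3,"claw":0.35},
  {"tx":-0.094,"ty":-0.1,"tz":0,"spin":-0.3,"claw":0.35},
  {"tx":-0.094,"ty":-0.112,"tz":0,"spin":-0.3,"claw":0.35},
  {"tx":-0.094,"ty":-0.112,"tz":0,"spin":-0.3,"claw":0.35},
])

```text
time: 6.7
position: [0.452, 0.1417, 0.1969]
tool_rot: [-3.138, -0.103, -0.004]
ft_force: [0.2, -0.3, 0.5]
grip_width: 0.35
```

```bash
python3 -c "
from h import *
s=get_state();print(to_stop(s['position'][:2],O,YAW),s['ft_force']);go(-.113,.276,.197,90)"
```

```text
[-0.20439435  0.27805011] [ 0.20571807 -0.30835699  0.47793351]
shift [0.0914 0.0025 0.0002] spin 0.28 jaw now -86.25
```

step_arm([
  {"tx":0.008,"ty":0.002,"tz":0,"spin":0,"claw":0.35},
  {"tx":0.018,"ty":0.002,"tz":0,"spin":0,"claw":0.35},
  {"tx":0.028,"ty":0.002,"tz":0,"spin":0,"claw":0.35},
  {"tx":0.038,"ty":0.002,"tz":0,"spin":0,"claw":0.35},
  {"tx":0.048,"ty":0.002,"tz":0,"spin":0,"claw":0.35},
  {"tx":0.058,"ty":0.002,"tz":0,"spin":0,"claw":0.35},
  {"tx":0.068,"ty":0.002,"tz":0,"spin":0,"claw":0.35},
  {"tx":0.076,"ty":0.002,"tz":0,"spin":0,"claw":0.35},
])

```text
time: 7.37
position: [0.5294, 0.1407, 0.1961]
tool_rot: [-3.14, -0.093, -0.0]
ft_force: [-0.3, -0.1, 1.2]
grip_width: 0.351
```

step_arm([
  {"tx":0.005,"ty":0,"tz":0,"spin":0,"claw":0.35},
  {"tx":0.009,"ty":0,"tz":0,"spin":0,"claw":0.35},
  {"tx":0.012,"ty":0,"tz":0,"spin":0,"claw":0.35},
  {"tx":0.014,"ty":0,"tz":0,"spin":0,"claw":0.35},
  {"tx":0.0155,"ty":0,"tz":0,"spin":0,"claw":0.35},
  {"tx":0.0165,"ty":0,"tz":0,"spin":0,"claw":0.35},
  {"tx":0.0175,"ty":0,"tz":0,"spin":0,"claw":0.35},
  {"tx":0.018,"ty":0,"tz":0,"spin":0,"claw":0.35},
])

```text
time: 8.03
position: [0.5436, 0.1421, 0.1957]
tool_rot: [3.138, 0.095, -0.012]
ft_force: [-10.7, -1.8, 8.0]
grip_width: 0.354
```

```bash
python3 -c "
from h import *
s=get_state();print(to_stop(s['position'][:2],O,YAW),s['ft_force']);go(-.113,.276,.197,90)"
```

```text
[-0.11294775  0.27291705] [-10.66373202  -1.84951246   7.95754875]
shift [-0.0001 -0.0031 -0.0013] spin 0.01 jaw now -86.53
```

step_arm([
  {"tx":-0.03,"ty":0,"tz":0,"spin":0,"claw":0.45},
  {"tx":-0.06,"ty":-0.01,"tz":0,"spin":0,"claw":0.45},
  {"tx":-0.07,"ty":-0.045,"tz":0,"spin":0,"claw":0.45},
  {"tx":-0.07,"ty":-0.08,"tz":0,"spin":0,"claw":0.45},
  {"tx":-0.07,"ty":-0.1,"tz":0,"spin":0,"claw":0.45},
  {"tx":-0.07,"ty":-0.1,"tz":0,"spin":0,"claw":0.45},
])

```text
time: 8.53
position: [0.4688, 0.2428, 0.1973]
tool_rot: [-3.136, -0.105, -0.004]
ft_force: [0.1, -0.5, 0.3]
grip_width: 0.45
```

```bash
python3 -c "
from h import *
s=get_state();print(to_stop(s['position'][:2],O,YAW),s['ft_force'],s['joint_positions'].round(2));go(-.055,.37,.197,0)
im=imaging.get_image('top');cv2.imwrite('pics/t2.png',cv2.resize(im[165:315,275:475],None,fx=4,fy=4,interpolation=cv2.INTER_CUBIC))"
```

```text
[-0.18144842  0.37797143] [ 0.12858727 -0.45350132  0.29278675] [ 0.12  0.36 -0.74  1.95  0.3   0.94 -2.26]
shift [0.1264 0.0088 0.0006] spin -89.62 jaw now -86.15
```

View pics/t2.png

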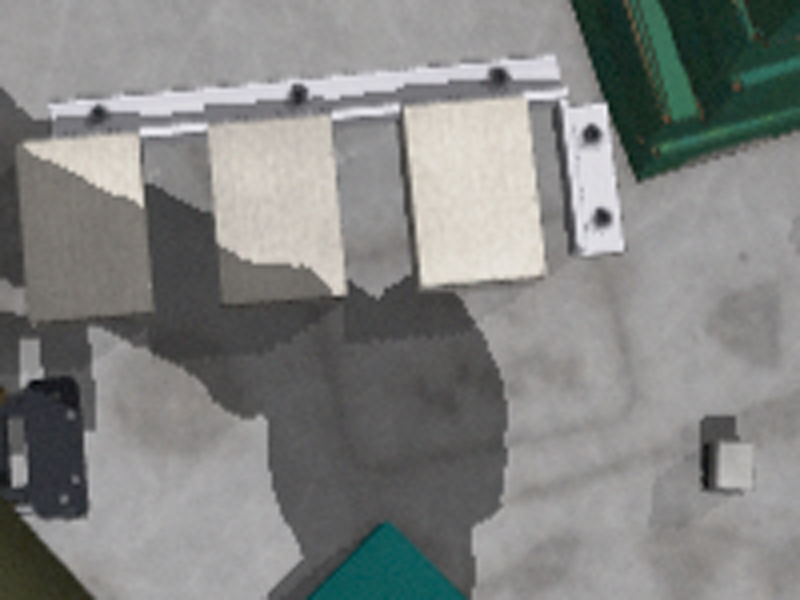

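All three cartons are flush with the long bar. Their far ends run along crop y 100–140, and the gap to the short bar is at (550,150). Next I'll turn the jaws along x and push from the left.

step_arm([
  {"tx":0,"ty":0,"tz":0,"spin":7,"claw":0.45},
  {"tx":0,"ty":0,"tz":0,"spin":14,"claw":0.45},
  {"tx":0,"ty":0,"tz":0,"spin":21,"claw":0.45},
  {"tx":0,"ty":0,"tz":0,"spin":28,"claw":0.45},
  {"tx":0,"ty":0,"tz":0,"spin":35,"claw":0.45},
  {"tx":0,"ty":0,"tz":0,"spin":42,"claw":0.45},
  {"tx":0,"ty":0,"tz":0,"spin":49,"claw":0.45},
  {"tx":0,"ty":0,"tz":0,"spin":56,"claw":0.45},
])

```text
time: 9.25
position: [0.4697, 0.2345, 0.1901]
tool_rot: [2.968, -0.968, -0.019]
ft_force: [0.4, 0.1, -1.6]
grip_width: 0.451
```

step_arm([
  {"tx":0,"ty":0,"tz":0,"spin":7,"claw":0.45},
  {"tx":0,"ty":0,"tz":0,"spin":14,"claw":0.45},
  {"tx":0,"ty":0,"tz":0,"spin":21,"claw":0.45},
  {"tx":0,"ty":0,"tz":0,"spin":28,"claw":0.45},
  {"tx":0,"ty":0,"tz":0,"spin":34,"claw":0.45},
  {"tx":0,"ty":0,"tz":0,"spin":34.5,"claw":0.45},
  {"tx":0,"ty":0,"tz":0,"spin":34.5,"claw":0.45},
])

```text
time: 9.83
position: [0.4746, 0.2371, 0.1829]
tool_rot: [2.581, -1.762, -0.026]
ft_force: [27.1, -10.1, 11.9]
grip_width: 0.447
```

```bash
python3 -c "
from h import *
s=get_state();print(to_stop(s['position'][:2],O,YAW),s['ft_force'],s['joint_positions'].round(2));go(-.055,.36,.197,0)"
```

```text
[-0.17599819  0.37187247] [ 27.09056918 -10.10055436  11.8740339 ] [-1.51  0.65  1.24  1.99 -0.72  1.07 -2.69]
shift [ 0.0484 -0.1111 -0.0169] spin 17.92 jaw now -158.62
```

Positive spin drove joints 3 and 7 to their limits and let the fingertips touch the bench. I'll lift and turn the other way.

step_arm([
  {"tx":0,"ty":0,"tz":-0.03,"spin":-3,"claw":0.45},
  {"tx":0,"ty":0,"tz":-0.06,"spin":-10,"claw":0.45},
  {"tx":0,"ty":0,"tz":-0.1,"spin":-17,"claw":0.45},
  {"tx":0,"ty":0,"tz":-0.1,"spin":-24,"claw":0.45},
  {"tx":0,"ty":0,"tz":-0.1,"spin":-24,"claw":0.45},
])

```text
time: 10.25
position: [0.4799, 0.2317, 0.2845]
tool_rot: [2.893, -1.195, -0.03]
ft_force: [-0.3, 0.4, -0.6]
grip_width: 0.451
```

```bash
python3 -c "
from h import *
s=get_state();print(to_stop(s['position'][:2],O,YAW),s['position'],s['ft_force'],s['joint_positions'].round(2));go(-.18,.38,.3,0)
print(R.from_rotvec(s['tool_rot']).as_matrix().round(3))
im=imaging.get_image('top');cv2.imwrite('pics/t3.png',im[130:480,100:560])"
```

```text
[-0.17111554  0.36617808] [0.47985727 0.23166196 0.28448936] [-0.26682885  0.42165497 -0.61483717] [-1.52  0.36  1.21  1.91 -0.37  1.15 -2.52]
shift [-0.0164 -0.0023 -0.0153] spin 41.65 jaw now -134.89
[[ 0.708 -0.706 -0.022]
 [-0.706 -0.708 -0.003]
 [-0.013  0.018 -1.   ]]
```

View pics/t3.png

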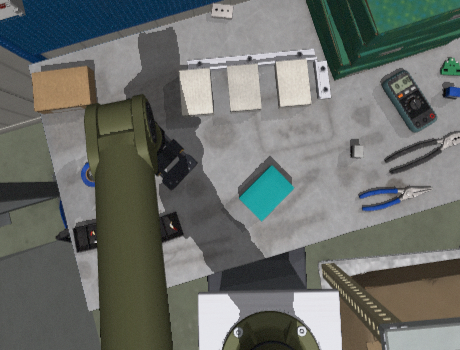

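step_arm([
  {"tx":0,"ty":0,"tz":-0.02,"spin":-7,"claw":0.45},
  {"tx":0,"ty":0,"tz":-0.02,"spin":-14,"claw":0.45},
  {"tx":0,"ty":0,"tz":-0.02,"spin":-21,"claw":0.45},
  {"tx":0,"ty":0,"tz":-0.02,"spin":-28,"claw":0.45},
  {"tx":0,"ty":0,"tz":-0.02,"spin":-35,"claw":0.45},
  {"tx":0,"ty":0,"tz":-0.02,"spin":-42,"claw":0.45},
  {"tx":0,"ty":0,"tz":-0.02,"spin":-49,"claw":0.45},
  {"tx":0,"ty":0,"tz":-0.02,"spin":-56,"claw":0.45},
])

```text
time: 10.97
position: [0.4783, 0.2319, 0.3003]
tool_rot: [3.119, 0.302, -0.045]
ft_force: [0.1, 0.1, -0.2]
grip_width: 0.453
```

```bash
python3 -c "
from h import *
s=get_state();print(to_stop(s['position'][:2],O,YAW),s['position'],s['ft_force'],s['joint_positions'].round(2));go(-.18,.38,.3,0)"
```

```text
[-0.17266212  0.36650226] [0.47829391 0.23189204 0.30029704] [ 0.06380244  0.07018872 -0.21106748] [-1.4   0.25  1.02  1.89 -0.23  1.16 -1.67]
shift [-0.0055 -0.0144  0.0004] spin -82.4 jaw now -78.94
```

Joint 7 is recovering, so I'll carry on turning.

step_arm([
  {"tx":0,"ty":0,"tz":0,"spin":-7,"claw":0.45},
  {"tx":0,"ty":0,"tz":0,"spin":-14,"claw":0.45},
  {"tx":0,"ty":0,"tz":0,"spin":-21,"claw":0.45},
  {"tx":0,"ty":0,"tz":0,"spin":-28,"claw":0.45},
  {"tx":0,"ty":0,"tz":0,"spin":-35,"claw":0.45},
  {"tx":0,"ty":0,"tz":0,"spin":-42,"claw":0.45},
  {"tx":0,"ty":0,"tz":0,"spin":-49,"claw":0.45},
  {"tx":0,"ty":0,"tz":0,"spin":-56,"claw":0.45},
])

```text
time: 11.63
position: [0.4783, 0.2319, 0.3001]
tool_rot: [-2.612, -1.731, 0.046]
ft_force: [0.9, 0.1, -0.2]
grip_width: 0.452
```

step_arm([
  {"tx":0,"ty":0,"tz":0,"spin":-7,"claw":0.45},
  {"tx":0,"ty":0,"tz":0,"spin":-14,"claw":0.45},
  {"tx":0,"ty":0,"tz":0,"spin":-21,"claw":0.45},
  {"tx":0,"ty":0,"tz":0,"spin":-26.5,"claw":0.45},
  {"tx":0,"ty":0,"tz":0,"spin":-26.5,"claw":0.45},
  {"tx":0,"ty":0,"tz":0,"spin":-26.5,"claw":0.45},
])

```text
time: 12.13
position: [0.4786, 0.232, 0.3007]
tool_rot: [-2.15, -2.272, 0.04]
ft_force: [0.5, -0.4, -0.6]
grip_width: 0.452
```

```bash
python3 -c "
from h import *
s=get_state();print(to_stop(s['position'][:2],O,YAW),s['position'],s['ft_force'],s['joint_positions'].round(2));go(-.055,.36,.197,0)
print(R.from_rotvec(s['tool_rot']).as_matrix().round(3))"
```

```text
[-0.17237837  0.36662798] [0.47856955 0.23203468 0.30065437] [ 0.53247308 -0.42098669 -0.58386326] [-1.22  0.2   0.8   1.89 -0.16  1.15 -0.3 ]
shift [-0.0052  0.1203  0.1004] spin -0.32 jaw now 3.15
[[-0.055  0.998 -0.028]
 [ 0.998  0.055 -0.01 ]
 [-0.008 -0.028 -1.   ]]
```

step_arm([
  {"tx":0,"ty":0.03,"tz":0,"spin":0,"claw":0.45},
  {"tx":0,"ty":0.065,"tz":0,"spin":0,"claw":0.45},
  {"tx":0,"ty":0.1,"tz":0.02,"spin":0,"claw":0.45},
  {"tx":0,"ty":0.118,"tz":0.045,"spin":0,"claw":0.45},
  {"tx":0,"ty":0.12,"tz":0.07,"spin":0,"claw":0.45},
  {"tx":0,"ty":0.12,"tz":0.09,"spin":0,"claw":0.45},
  {"tx":0,"ty":0.12,"tz":0.1,"spin":0,"claw":0.45},
  {"tx":0,"ty":0.12,"tz":0.1,"spin":0,"claw":0.45},
])

```text
time: 12.8
position: [0.5948, 0.2387, 0.1957]
tool_rot: [-2.146, -2.274, 0.045]
ft_force: [-0.4, -0.1, -0.1]
grip_width: 0.454
```

```bash
python3 -c "
from h import *
s=get_state();print(to_stop(s['position'][:2],O,YAW),s['position'],s['ft_force'],s['joint_positions'].round(2));go(-.053,.224,.197,0)
print(R.from_rotvec(s['tool_rot']).as_matrix().round(3))"
```

```text
[-0.05598227  0.3662853 ] [0.59477341 0.23873029 0.19571502] [-0.38785443 -0.13559573 -0.11031778] [-0.97  0.58  0.72  1.69 -0.42  1.07 -0.05]
shift [-1.423e-01  3.300e-03 -1.000e-04] spin -0.15 jaw now 3.31
[[-0.058  0.998 -0.03 ]
 [ 0.998  0.058 -0.011]
 [-0.009 -0.031 -0.999]]
```

step_arm([
  {"tx":-0.012,"ty":0,"tz":0,"spin":0,"claw":0.45},
  {"tx":-0.024,"ty":0,"tz":0,"spin":0,"claw":0.45},
  {"tx":-0.036,"ty":0,"tz":0,"spin":0,"claw":0.45},
  {"tx":-0.045,"ty":0,"tz":0,"spin":0,"claw":0.45},
  {"tx":-0.053,"ty":0,"tz":0,"spin":0,"claw":0.45},
  {"tx":-0.061,"ty":0,"tz":0,"spin":0,"claw":0.45},
  {"tx":-0.069,"ty":0,"tz":0,"spin":0,"claw":0.45},
  {"tx":-0.077,"ty":0,"tz":0,"spin":0,"claw":0.45},
])

```text
time: 13.47
position: [0.601, 0.162, 0.1999]
tool_rot: [-2.143, -2.279, 0.034]
ft_force: [-0.5, 1.1, -0.1]
grip_width: 0.449
```

step_arm([
  {"tx":-0.008,"ty":0,"tz":0,"spin":0,"claw":0.45},
  {"tx":-0.016,"ty":0,"tz":0,"spin":0,"claw":0.45},
  {"tx":-0.024,"ty":0,"tz":0,"spin":0,"claw":0.45},
  {"tx":-0.032,"ty":0,"tz":0,"spin":0,"claw":0.45},
  {"tx":-0.04,"ty":0,"tz":0,"spin":0,"claw":0.45},
  {"tx":-0.047,"ty":0,"tz":0,"spin":0,"claw":0.45},
  {"tx":-0.053,"ty":0,"tz":0,"spin":0,"claw":0.45},
  {"tx":-0.057,"ty":0,"tz":0,"spin":0,"claw":0.45},
])

```text
time: 14.13
position: [0.6043, 0.1046, 0.1998]
tool_rot: [-2.145, -2.278, 0.036]
ft_force: [-0.4, 1.6, -0.2]
grip_width: 0.452
```

```bash
python3 -c "
from h import *
s=get_state();print(to_stop(s['position'][:2],O,YAW),s['position'],s['ft_force'],s['joint_positions'].round(2));go(-.053,.224,.197,0)
im=imaging.get_image('top');cv2.imwrite('pics/t4.png',cv2.resize(im[165:315,275:475],None,fx=4,fy=4,interpolation=cv2.INTER_CUBIC))"
```

```text
[-0.05454445  0.2317804 ] [0.60434118 0.10455841 0.19984888] [-0.44379831  1.62019193 -0.17423975] [-0.81  0.53  0.75  1.76 -0.41  1.04  0.16]
shift [-0.0078  0.0016  0.0029] spin -0.02 jaw now 3.45
```

View pics/t4.png

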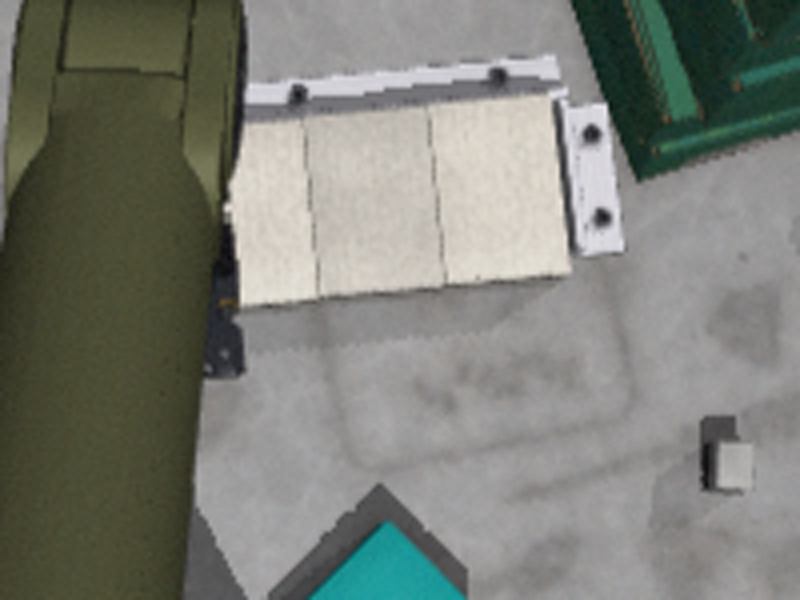

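The row is closed up and reaches crop x 570, just short of the short bar at about 572. I'll press on gently.

step_arm([
  {"tx":-0.002,"ty":0,"tz":0,"spin":0,"claw":0.45},
  {"tx":-0.004,"ty":0,"tz":0,"spin":0,"claw":0.45},
  {"tx":-0.006,"ty":0,"tz":0,"spin":0,"claw":0.45},
  {"tx":-0.007,"ty":0,"tz":0,"spin":0,"claw":0.45},
  {"tx":-0.008,"ty":0,"tz":0,"spin":0,"claw":0.45},
  {"tx":-0.008,"ty":0,"tz":0,"spin":0,"claw":0.45},
])

```text
time: 14.68
position: [0.6048, 0.0974, 0.1999]
tool_rot: [-2.144, -2.279, 0.036]
ft_force: [-0.8, 1.8, -0.4]
grip_width: 0.451
```

step_arm([
  {"tx":-0.001,"ty":0,"tz":0,"spin":0,"claw":0.45},
  {"tx":-0.002,"ty":0,"tz":0,"spin":0,"claw":0.45},
  {"tx":-0.002,"ty":0,"tz":0,"spin":0,"claw":0.45},
])

```text
time: 14.93
position: [0.6048, 0.0968, 0.2]
tool_rot: [-2.142, -2.278, 0.034]
ft_force: [-1.8, 4.4, -0.4]
grip_width: 0.449
```

```bash
python3 -c "
from h import *
s=get_state();print(to_stop(s['position'][:2],O,YAW),s['position'],s['ft_force'])"
```

```text
[-0.05454863  0.22397301] [0.60480907 0.09676506 0.19995256] [-1.7853506   4.40452132 -0.38596708]
```

step_arm([
  {"tx":-0.001,"ty":0,"tz":0,"spin":0,"claw":0.45},
  {"tx":-0.002,"ty":0,"tz":0,"spin":0,"claw":0.45},
  {"tx":-0.002,"ty":0,"tz":0,"spin":0,"claw":0.45},
])

```text
time: 15.18
position: [0.6047, 0.0963, 0.2]
tool_rot: [-2.139, -2.278, 0.033]
ft_force: [-1.5, 7.3, 0.2]
grip_width: 0.45
```

step_arm([
  {"tx":0.003,"ty":0,"tz":0,"spin":0,"claw":0.45},
  {"tx":0.015,"ty":0,"tz":0,"spin":0,"claw":0.45},
  {"tx":0.05,"ty":0,"tz":0,"spin":0,"claw":0.45},
  {"tx":0.09,"ty":0,"tz":-0.02,"spin":0,"claw":0.45},
  {"tx":0.12,"ty":-0.04,"tz":-0.05,"spin":0,"claw":0.45},
  {"tx":0.13,"ty":-0.08,"tz":-0.08,"spin":0,"claw":0.45},
  {"tx":0.13,"ty":-0.12,"tz":-0.1,"spin":0,"claw":0.45},
  {"tx":0.13,"ty":-0.15,"tz":-0.1,"spin":0,"claw":0.45},
])

```text
time: 15.85
position: [0.4651, 0.2161, 0.3008]
tool_rot: [-2.146, -2.282, 0.031]
ft_force: [-1.1, 1.0, 1.9]
grip_width: 0.449
```

```bash
python3 -c "
from h import *
im=imaging.get_image('top');cv2.imwrite('pics/t5.png',cv2.resize(im[165:315,275:475],None,fx=4,fy=4,interpolation=cv2.INTER_CUBIC));cv2.imwrite('pics/t5full.png',im)
print(get_state()['joint_positions'].round(2))
a=cv2.imread('pics/top0.png').astype(int)
for n,(u,v) in dict(relay=(457,281),tape=(194,302),jig=(321,141),teal=(366,322)).items():
    r=np.s_[v-22:v+22,u-22:u+22]; print(n,np.abs(a[r]-im[r]).mean().round(2))"
```

```text
[-1.27  0.13  0.84  1.94 -0.12  1.14 -0.32]
relay 36.51
tape 23.37
jig 8.23
teal 19.58
```

View pics/t5.png

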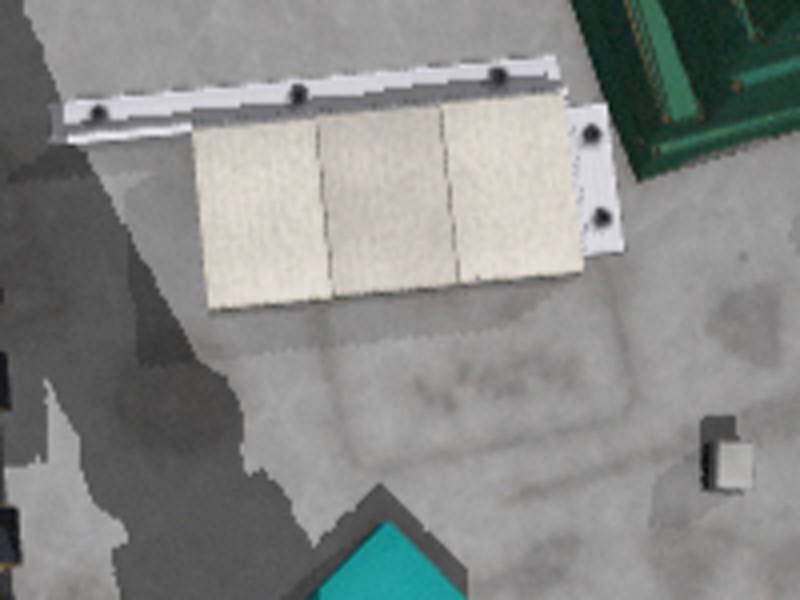

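The row is tight, with corners at crop (193,129), (568,95), (582,271) and (209,310). I'll check it numerically. The arm's shadow explains the picture differences at the bystanders.

```bash
python3 - <<'E'
from h import *
f=lambda c:(np.float64(c)-1.5)/4+np.array([275,165])
P=plane(f([(193,129),(568,95),(582,271),(209,310),(317,118),(442,106),(331,298),(458,284)]),"top",.048)
print(to_stop(P[:,:2],O,YAW).round(4))
a=cv2.imread('pics/top0.png');b=cv2.imread('pics/t5full.png')
for n,(u,v,h) in dict(relay=(457,279,7),tape=(194,302,20),jig=(321,141,14)).items():
    t=a[v-h:v+h,u-h:u+h]; r=cv2.matchTemplate(b[v-h-12:v+h+12,u-h-12:u+h+12],t,cv2.TM_CCOEFF_NORMED); _,m,_,l=cv2.minMaxLoc(r); print(n,round(m,3),np.array(l)-12)
E
```

```text
[[-0.001   0.2118]
 [-0.0008 -0.0047]
 [-0.1031 -0.0012]
 [-0.1065  0.2118]
 [-0.0011  0.1401]
 [-0.0006  0.0679]
 [-0.1058  0.1421]
 [-0.1042  0.0695]]
relay 0.991 [0 0]
tape 0.643 [0 0]
jig 0.998 [0 0]
```

The numbers agree to 1–3 mm. I'll take one closer look with the wrist camera from above the row before handing in.

step_arm([
  {"tx":-0.04,"ty":0,"tz":-0.02,"spin":0,"claw":0.45},
  {"tx":-0.08,"ty":0.01,"tz":-0.02,"spin":0,"claw":0.45},
  {"tx":-0.12,"ty":0.02,"tz":-0.02,"spin":0,"claw":0.45},
  {"tx":-0.16,"ty":0.03,"tz":-0.02,"spin":0,"claw":0.45},
  {"tx":-0.19,"ty":0.03,"tz":-0.02,"spin":0,"claw":0.45},
  {"tx":-0.21,"ty":0.03,"tz":-0.02,"spin":0,"claw":0.45},
  {"tx":-0.21,"ty":0.03,"tz":-0.02,"spin":0,"claw":0.45},
  {"tx":-0.21,"ty":0.03,"tz":-0.02,"spin":0,"claw":0.45},
])

```text
time: 16.57
position: [0.5082, 0.0056, 0.3194]
tool_rot: [-2.149, -2.275, 0.036]
ft_force: [-0.5, 1.0, -0.3]
grip_width: 0.451
```

```bash
python3 - <<'E'
from h import *
import pickle
K,T=cam("wrist");im=imaging.get_image("wrist");cv2.imwrite("pics/w.png",im)
o=-T[:3,:3].T@T[:3,3];print(K,"cam at",o,"axis",T[2,:3])
# rectify to stop-frame plane z=.048, 0.4 mm/px
y=np.arange(.24,-.04,-.0004);x=np.arange(.02,-.16,-.0004)
for nm,z in(("w48",.048),):
    Y,X=np.meshgrid(y,x);xy=from_stop(np.c_[X.ravel(),Y.ravel()],O,YAW)
    c=np.c_[xy,np.full(len(xy),z)]@T[:3,:3].T+T[:3,3]
    th=np.arctan2(np.hypot(c[:,0],c[:,1]),c[:,2]);ph=np.arctan2(c[:,1],c[:,0])
    u=K[0,2]+K[0,0]*th*np.cos(ph);v=K[1,2]+K[1,1]*th*np.sin(ph)
    r=cv2.remap(im,u.reshape(X.shape).astype('f4'),v.reshape(X.shape).astype('f4'),cv2.INTER_CUBIC);cv2.imwrite(f"pics/{nm}.png",r);print(r.shape)
E
```

```text
[[371.64829954   0.         324.31233868]
 [  0.         371.64829954 233.44973831]
 [  0.           0.           1.        ]] cam at [0.50398061 0.08346516 0.29898642] axis [-0.00799564 -0.28992112 -0.95701714]
(450, 700, 3)
```

View pics/w48.png

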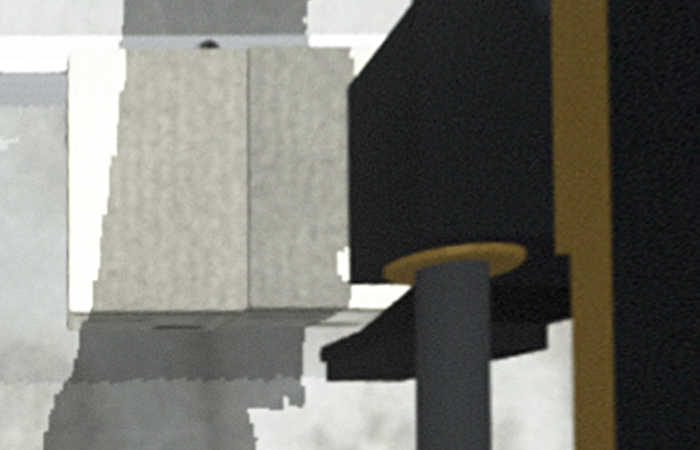

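The wrist view shows the left and middle cartons touching at column 248 with far edges level at rows 46–50. The gripper hides the third. I'll shift back to see the whole row.

step_arm([
  {"tx":0.01,"ty":-0.03,"tz":-0.02,"spin":0,"claw":0.45},
  {"tx":0.03,"ty":-0.06,"tz":-0.02,"spin":0,"claw":0.45},
  {"tx":0.04,"ty":-0.08,"tz":-0.02,"spin":0,"claw":0.45},
  {"tx":0.04,"ty":-0.08,"tz":-0.02,"spin":0,"claw":0.45},
  {"tx":0.04,"ty":-0.08,"tz":-0.02,"spin":0,"claw":0.45},
])

```text
time: 17.03
position: [0.4257, 0.0444, 0.3413]
tool_rot: [-2.138, -2.284, 0.032]
ft_force: [-0.1, 0.3, 0.8]
grip_width: 0.448
```

```bash
cat > rw.py <<'E'
from h import *
K,T=cam("wrist");im=imaging.get_image("wrist")
y=np.arange(.25,-.03,-.00035);x=np.arange(.03,-.16,-.00035)
Y,X=np.meshgrid(y,x);xy=from_stop(np.c_[X.ravel(),Y.ravel()],O,YAW);out=[]
c=np.c_[xy,np.full(len(xy),.048)]@T[:3,:3].T+T[:3,3]
th=np.arctan2(np.hypot(c[:,0],c[:,1]),c[:,2]);ph=np.arctan2(c[:,1],c[:,0])
u=K[0,2]+K[0,0]*th*np.cos(ph);v=K[1,2]+K[1,1]*th*np.sin(ph)
r=cv2.remap(im,u.reshape(X.shape).astype('f4'),v.reshape(X.shape).astype('f4'),cv2.INTER_CUBIC)
cv2.imwrite("pics/w2.png",r);print(r.shape,-T[:3,:3].T@T[:3,3])
E
python3 rw.py
```

```text
(543, 801, 3) [0.42075518 0.12231959 0.32108336]
```

View pics/w2.png

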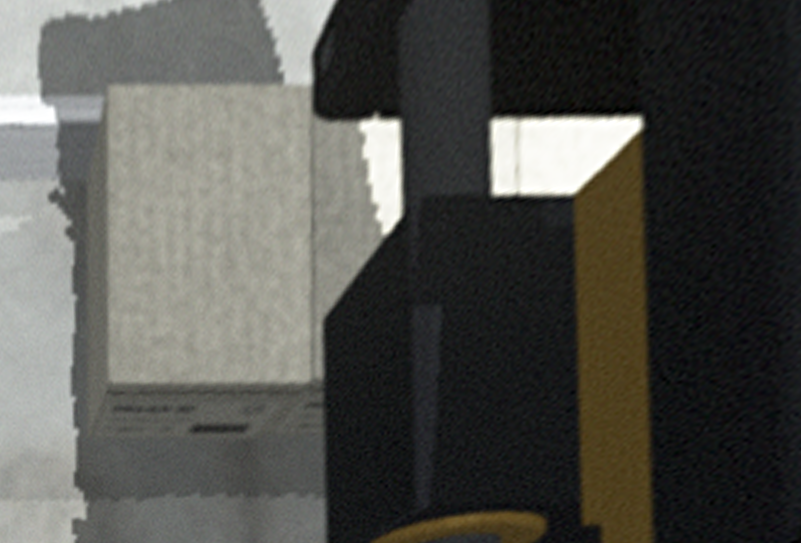

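```bash
python3 -c "
from bench import workorder,get_state
print(get_state()['time'],get_state()['ft_force']);print(workorder.close_job())"
```

```text
17.0833 [-0.06875293 -0.12378755 -0.25338417]
the job is handed in; nothing more can be done
None
```

The three white cartons now stand in one closed row in the corner stop, and I handed the job in at about 17 s with the arm clear. I pushed each one by its near end until it met the long bar (7–11 N). I then pushed the whole row sideways with the fingers spread until it met the short bar (7 N).

**Flush and gaps:** in the top view the far ends sit about 1 mm from the long bar and the seams are closed at about 72 mm spacing. The end carton is at the short bar; the image put it 1–5 mm past the bar, which I read as pixel and calibration error. The wrist camera showed the left carton square and both seams closed, but the gripper hid most of the right carton.

**Small disagreement:** the near edges slope by about 3 mm across the row in the top view. The wrist view did not show this for the left carton, so I left the row as it was.

**Bystanders:** the relay and steel block matched their first image with no shift. The tape roll also matched with no shift, but weakly (0.64), because the arm or its shadow partly covered it.

**One mishap:** turning the gripper the wrong way drove two joints to their limits, and the fingertips touched the bare bench. The largest force reading was about 30 N. I lifted, turned back, and saw nothing disturbed.

I viewed 11 pictures, one over the budget.

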